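# Lock a riser's front section with its cam connector

## Robot

A 7-joint arm with a two-finger parallel gripper is mounted at the origin on a cart in front of the work surface, level with it; the furniture and walls round the work are solid. World frame = base frame: x ahead of the robot, y to its left, z up, the work surface at z = 0. Lengths are in m, angles in rad, forces in N, time in s.
With the tool pointing down it reaches from about 0.425 to 0.925 m from the base axis. Payload 6.8 kg.
Tool frame: the origin (TCP) lies midway between the tips of the shut fingers; the grasp point (between the pads) lies 19 mm behind it; z points along the fingers, y is the line along which they close (so a half turn about z gives the same grasp; the last joint's range is limited). The gripper opens to 85 mm and grips with 20 to 120 N. Pads are 22 mm wide; open, the fingers measure 114 mm over their backs; the gripper's body (76 mm by 85 mm) begins 54 mm behind the grasp point. The pads swing forward as they close: fully open they stand 13 mm farther back than shut.
Start: joints at [1.086, 0.477, 0.022, 1.555, -0.011, 1.109, -0.083], TCP at [0.248, -0.628, 0.231] pointing down, gripper open.
Joint ranges: [-2.96, 2.96], [-0.34, 2.1], [-1.41, 1.46], [0.24, 2.44], [-1.37, 4.51], [0.17, 1.92], [-2.96, 2.96]. Speed limits (rad/s): [2.39, 2.39, 3.14, 3.14, 3.14, 3.14, 3.14].

## Interface

Orientations are given as a rotation vector (axis times angle).
In Python, from bench import arm gives the robot as it stands. The module is installed in compiled form; this text tells all that it offers.
- The arm moves only by the shell command python3 -m crank 'ROWS' [FORCE]. ROWS is a JSON object of lists of equal length, an entry for each row: "fingers": the finger opening in mm, from 0 to 85.4; "slide": the shift along the world's x, y, z in mm, a list of three; "delta_rot": the turn, a rotation vector about the world's x, y, z in rad, a list of three. A call has 1 to 12 rows; each row shifts and turns the commanded pose from where the row before left it; what a row does not reach is not made up. A row lasts 1/12 s, in which the tool goes at most 41.7 mm and 7.16 degrees, less where a joint would pass 70% of its speed; a pose out of reach is approached as far as the arm can. A call is refused whole if a number of a shift passes 41.7 or a number of a turn 0.125, either way. A call with a gripper value outside its range is refused whole. The fingers move at their own pace and stop on an object; FORCE is the grip in N (left out, the last holds). Time passes only in rows, so rows that do not move let the fingers close. It gives the time, the measured TCP pose, the force, the opening and the grip force at its end, in the units of the state.
- arm.read_state(): the state, without advancing time (a new reading comes with each control period).
- arm.snapshot(name): name is "scene" or "top" or "wrist"; returns a dict with "img" (400x640x3 uint8, blue, green, red), "K" (3x3 intrinsics, pixels), "R" (3x3) and "t" (3): a world point X has camera coordinates R X + t; the wrist camera has in their place "mount" (4x4, takes a point from camera to tool coordinates, whose origin is the TCP and whose axes are the flange's). Camera axes: x right, y down, z forward; pixel columns grow to the right and rows downward; lengths in m; the calibration is good to about 2 mm. A picture is of the moment at which its call begins: read the wrist's pose just before it. There is no depth.
- arm.finish_job(): hands the job in; it is judged then, once.
Trained networks look in a picture, given as the dict that the camera call returned (one of the last four; its "shot" number tells which), for a name from the list of things; names that differ only in an ending like _2 or _b are one class to them, and where a whole thing is asked for, a point or a joint stands for the part that bears it (a point fixed in the world has none). Each returns a list of dicts, best first, with "conf" (0 to 1); they miss things now and then, are a little off and sometimes report something else, mostly with a low value. They report only what shows in the picture. A call takes as long as a camera call. They do not tell look-alikes from the thing itself.
- arm.search_frame(picture, label): "position" ([x, y, z] in m, in the coordinates of the camera as it stood for that picture, good to about 4 mm: the middle of the surface that is visible of it).
- arm.mark_of(picture, label): "position" ([x, y, z] in m, in the coordinates of the camera as it stood for that picture, good to about 4 mm: a listed point, or the origin of a listed thing).
The state is a dict: "time": time; "joint_positions": joint angles; "qd": joint speeds; "effort": joint torques, N m; "eef_pos": TCP position; "tcp_rot": TCP orientation; "force": force on the tool from outside, world axes, zero at the start; "torque": the same for the moment, N m; "gripper_width": opening from 0.0 (shut) to 1.0 (fully open); "grip_force": force on a finger pad.
Only numpy, scipy, OpenCV 4.12 (cv2) and the standard library are available. Lean on these libraries where they do the work, as an engineer would, in place of code of your own. Each camera call takes 0.05 s, during which the arm holds its last target. There are 200 camera calls.

## Task

Slide the loose front section of the instrument riser back against the fixed board until you feel the rubber buffers, then take the flat-bladed driver from its stand, seat it in the slot of the cam disc and turn the disc clockwise until it has drawn the section tight against the board's steel stops. Push, press and turn gently, stop turning when it goes firm, and put the driver back upright in its stand, with the clutter left alone.

Things in the scene. Friction and masses are not known exactly. Their poses are not given: they have to be found in the camera images.
- riser: Fixed grey board with white top, 90 mm deep (x) x 120 wide (y) x 40 high; origin at bench level under the cam disc's axis, x away from the robot. Joint face (towards the robot) at x = -34 mm, back at x = +56. Two aluminium guide rails 12 mm high (y = +-61 to +-65 mm) run from x = -108 to -8 mm beside the section.
- riser_face (a point): Middle of the board's joint face, 20 mm above the bench; axes as the riser's. Two springy, slow-returning rubber buffers stand 4.6 mm out of this face; together they push back with 4 N when touched and 6 N when flush (sliding the section takes 2 to 4 N more).
- cam_slot (a point): Centre of the slot mouth in the top of the steel cam disc (40 mm across, flush with the board's top, 40 mm above the bench); z is the disc's axis, x lies along the slot. Slot 22 mm long, 5.5 wide, 7 deep, mouth slightly chamfered. With the joint at 0, x of the slot points 0.70 rad anticlockwise from the riser's x.
- cam (a joint): Angle of the cam disc, rad; grows clockwise seen from above. At 0 its opening faces the bolt. It catches the barrel head at 0.3 to 0.6 rad if the gap is at most 5.5 mm and draws it in 5 mm per rad; turning takes 0.05 N m free, 0.08 to 0.16 while drawing in. Tight at about 0.6 to 1.35 rad, as the stops are set, where it goes firm (0.2 N m is enough; over 0.25 strains it). It holds where left.
- section: Loose front section, grey block with white top, 50 mm deep (x) x 120 wide (y) x 40 high, 0.35 kg, origin at the centre of its underside, axes as the riser's; it stands on the bench between the rails with 1 mm play either side. A steel bolt (shank 6 mm, upright barrel head 13 mm across, 20 high) sticks 33.5 mm out of its back face at half height into the bore of the board.
- section_face (a point): Point in the middle of the section's back face (towards the board), 20 mm above the bench. Its distance to riser_face along the riser's x is the gap: 10 to 20 mm at the start.
- section_front (a point): Point in the middle of the section's front face (towards the robot), 20 mm above the bench: push here along the riser's +x.
- driver: Flat-bladed driver, 90 g, 108 mm long, standing upright: origin at the blade's tip, z up the shaft to the handle. Blade 18 mm wide along x, 4 mm thick along y, tip tapered to 2 mm in the last 3 mm; shaft 10 mm; collar 34 mm across from z = 46 to 52 mm; black handle 34 mm (x) by 26 mm (y) with flat sides from z = 52 to 104 mm.
- driver_grip (a point): Point on the driver's axis in the handle, 80 mm above the blade's tip: grip across the 26 mm (the driver's y).
- tool_stand: Fixed grey block 70 x 70 x 50 mm, origin at the centre of its underside, with a 25 mm hole through it; the driver hangs in the hole on its collar, tip 4 mm above the bench.
- stand_hole (a point): Centre of the mouth of the stand's hole, 50 mm above the bench.
- marker: Felt marker lying on the bench, 130 x 13 mm, part of the clutter.
- timer: Small white timer, 66 x 62 x 19 mm, lying on the bench, clutter.
- petri_a: Petri dish with lid, 62 mm across, 14 high, clutter.
- petri_b: Second petri dish with lid, 62 mm across, 14 high, clutter.
- vial: Screw-cap vial, 21 mm across, 51 high, clutter.
- flask: Small conical flask, 40 mm across, 81 high, clutter.
- stop_pads (a point): Midpoint between the bearing faces of two steel stop pads (14 mm across, 25 mm either side of the middle) in the joint face, 20 mm above the bench. They stand 0.5 to 3.8 mm proud of riser_face, set differently each time. The section is tight when its back face bears on both.
Not all that is in view belongs to the job. What is shaped like the tool_stand but orange is not meant.

How it is judged:
On the way, in this order (a step that is already met when the one before it is completed fails the run):
1. the section has been pushed up to the buffers (gap under 5.5 mm) (x of section_face in the frame of riser_face above -0.0055 m), for 0.1 s.
2. the driver's blade is in the slot, at least 4 mm deep (z of driver in the frame of cam_slot below -0.004 m and horizontal distance between driver and cam_slot below 0.004 m), for 0.1 s.
3. the driver has turned the disc at least 0.55 rad and the section is drawn tight on the stop pads (within 0.5 mm) (value of joint cam above 0.55 rad and x of section_face in the frame of stop_pads above -0.0005 m and contact force between driver and riser above 0.2 N), for 0.1 s.
At the end, for the whole second after the job is handed in: The cam disc is turned at least 0.55 rad clockwise and holds the section tight on the stop pads (within 0.5 mm); the driver stands upright (within 0.12 rad) and still in its stand, on the hole's centre within 7 mm and down on its collar (within 4 mm) (value of joint cam above 0.55 rad and x of section_face in the frame of stop_pads above -0.0005 m and horizontal distance between driver and stand_hole below 0.007 m and z of driver in the frame of stand_hole below -0.042 m and angle between driver's own z axis and vertical below 0.12 rad and linear speed of driver below 0.02 m/s); the robot touches nothing.
It fails at once if the robot pushes the section with more than 25 N (contact force between the arm and section above 25 N).
It fails at once if the driver presses or twists on the riser or its disc with more than 55 N (contact force between driver and riser above 55 N).
It fails at once if the robot's own fingers touch the riser or its disc with more than 8 N (contact force between the arm and riser above 8 N).
It fails at once if the section is tipped by more than 0.15 rad (angle between section's own z axis and vertical above 0.15 rad).
It fails at once if a piece of the clutter is moved by more than 20 mm (distance of any of marker, timer, petri_a, petri_b, vial, flask from where it was at the start of the episode above 0.02 m).
It also fails if it takes over 69 s, if anything falls off the work surface, if the arm or the gripper's body presses on something with over 40 N, if the wrist force passes 120 N, or if a joint passes its speed limit or range.

## Working session

There is one attempt and no reset: what is moved stays moved. The work goes in short steps, Python scripts to look and compute and a shell command to move; the robot and the scene stay as the last step left them, time stands still between calls to the robot, and variables do not carry over. Pictures are saved under pics/ and viewed, at most 10 in all, crops included, and the job is handed in when it is done.

```bash
mkdir -p pics; cat > h.py <<'E'
import numpy as np, cv2
from bench import arm
from scipy.spatial.transform import Rotation as Rn
def w(p,c):  # camera->world, fixed cam
    return np.array(c["R"]).T@(np.array(p)-np.array(c["t"]))
def px(X,c):
    q=np.array(c["K"])@(np.array(c["R"])@np.array(X)+np.array(c["t"])); return q[:2]/q[2]
def ray(u,v,c,z):
    """pixel -> world point at height z, fixed cam"""
    R=np.array(c["R"]);o=-R.T@np.array(c["t"]);d=R.T@np.linalg.inv(c["K"])@[u,v,1.]
    return o+d*(z-o[2])/d[2]
def wristcam():
    s=arm.read_state();c=arm.snapshot("wrist")
    T=np.eye(4);T[:3,:3]=Rn.from_rotvec(s["tcp_rot"]).as_matrix();T[:3,3]=s["eef_pos"]
    M=np.linalg.inv(T@np.array(c["mount"])); c["R"]=M[:3,:3];c["t"]=M[:3,3]; return c
E
python3 - <<'E'
from h import *
s=arm.read_state();print({k:np.round(v,3).tolist() for k,v in s.items()})
for n in ("scene","top"):
    c=arm.snapshot(n);cv2.imwrite(f"pics/{n}0.png",c["img"]);print(n,np.round(c["K"],1).tolist(),(-np.array(c["R"]).T@c["t"]).round(3))
    for l in ("cam_slot","riser_face","section_face","section_front","driver_grip","driver","stand_hole","marker","timer","petri_a","vial","flask"):
        for d in arm.mark_of(c,l)[:2]:
            X=w(d["position"],c);print(l,round(d["conf"],2),X.round(4),px(X,c).round())
E
```

```text
{'time': 0.0, 'joint_positions': [1.086, 0.478, 0.022, 1.556, -0.012, 1.109, -0.083], 'qd': [-0.0, 0.002, 0.002, -0.001, 0.0, 0.0, -0.0], 'effort': [0.001, -59.644, 1.608, -28.119, 0.013, 0.009, -0.0], 'eef_pos': [0.248, -0.627, 0.23], 'tcp_rot': [-3.084, -0.588, 0.001], 'force': [-1.316, 0.749, 0.322], 'torque': [0.03, -0.001, 0.005], 'grip_force': 0.0, 'gripper_width': 1.001}
scene [[399.8, 0.0, 329.4], [0.0, 399.8, 189.4], [0.0, 0.0, 1.0]] [-0.029 -1.086  0.567]
cam_slot 0.72 [ 0.5819  0.1832 -0.0016] [279. 171.]
cam_slot 0.15 [0.5537 0.1881 0.0195] [271. 166.]
riser_face 0.52 [0.5498 0.1901 0.021 ] [270. 166.]
section_face 0.56 [0.5388 0.1912 0.0201] [267. 167.]
section_front 0.53 [0.4912 0.2002 0.0205] [254. 169.]
driver_grip 0.57 [ 0.5121 -0.2831  0.0837] [332. 201.]
stand_hole 0.59 [ 0.5168 -0.2909  0.0496] [335. 213.]
stand_hole 0.55 [ 0.4764 -0.6175  0.0538] [408. 279.]
marker 0.62 [ 0.6761 -0.366   0.004 ] [397. 223.]
marker 0.36 [ 0.4991 -0.0943 -0.002 ] [295. 204.]
timer 0.56 [ 0.6537 -0.2039 -0.0011] [356. 205.]
petri_a 0.71 [ 0.6548 -0.2043 -0.003 ] [356. 206.]
petri_a 
[... 341 characters left out ...]
4. 167.]
section_face 0.83 [0.5379 0.1897 0.0232] [175. 207.]
section_front 0.85 [0.4951 0.2082 0.0171] [168. 223.]
section_front 0.33 [ 0.5026 -0.0903 -0.0024] [277. 223.]
driver_grip 0.52 [ 0.516  -0.2827  0.0849] [348. 216.]
driver 0.56 [ 0.5137 -0.2843  0.0052] [347. 220.]
stand_hole 0.68 [ 0.483  -0.6178  0.0543] [472. 232.]
stand_hole 0.6 [ 0.5132 -0.2896  0.0505] [350. 218.]
marker 0.61 [ 0.5029 -0.0942 -0.0025] [279. 223.]
timer 0.56 [ 0.6583 -0.2012 -0.0021] [318. 169.]
petri_a 0.89 [ 4.722e-01 -4.468e-01 -1.000e-04] [405. 236.]
petri_a 0.86 [ 0.5899 -0.4229 -0.0014] [396. 194.]
vial 0.59 [ 0.6449 -0.3044 -0.0011] [355. 174.]
flask 0.69 [ 6.705e-01 -3.666e-01 -2.000e-04] [377. 166.]
```

View pics/top0.png

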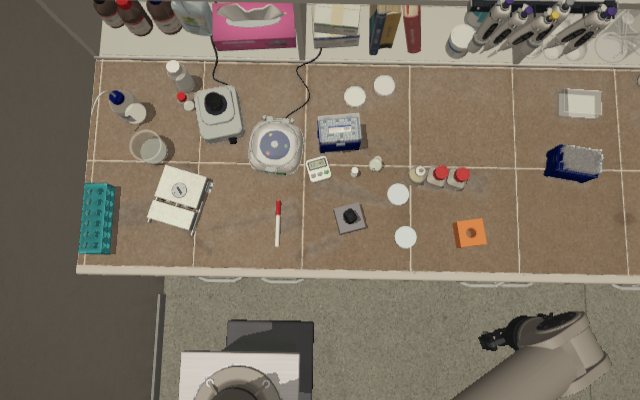

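View pics/scene0.png

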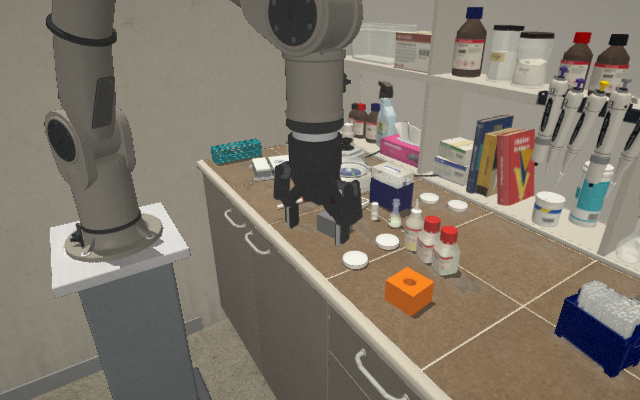

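Top view: the riser with its section is at about (180,197). The grey stand holding the driver is at (350,218). The orange look-alike stand is at (470,232), with an empty hole, so it is ruled out. Red-capped bottles at (440,175) and (460,178) and a red marker at (278,223) could also mislead. My choice is the grey stand at (350,218). I'll fly over it first for a close crop.

```bash
python3 -m crank '{"fingers":[0,0,0,0,0,0,0,0,0,0],"slide":[[18,32,10],[18,32,10],[18,32,10],[18,32,10],[18,32,10],[18,32,10],[18,32,5],[18,32,5],[18,32,0],[18,32,0]],"delta_rot":[[0,0,0],[0,0,0],[0,0,0],[0,0,0],[0,0,0],[0,0,0],[0,0,0],[0,0,0],[0,0,0],[0,0,0]]}' 30
python3 - <<'E'
from h import *
c=wristcam();cv2.imwrite("pics/w1.png",c["img"]);print(np.round(c["mount"],3).tolist(),np.round(c["K"],1).tolist())
for l in ("driver_grip","driver","stand_hole","tool_stand"):
    for d in arm.mark_of(c,l)[:2]:
        X=w(d["position"],c);print(l,round(d["conf"],2),X.round(4),px(X,c).round())
E
```

```text
time: 2.13
eef_pos: [0.4291, -0.3062, 0.3021]
tcp_rot: [3.085, 0.588, 0.002]
force: [0.4, -0.0, -0.5]
gripper_width: -0.001
grip_force: 0.0
[[-0.001, -0.946, -0.323, 0.084], [1.0, -0.0, -0.001, -0.001], [0.001, -0.323, 0.946, -0.143], [0.0, 0.0, 0.0, 1.0]] [[347.9, 0.0, 320.6], [0.0, 347.9, 203.9], [0.0, 0.0, 1.0]]
driver_grip 0.88 [ 0.5147 -0.284   0.0898] [333.  81.]
driver 0.59 [ 0.5116 -0.2842  0.0049] [330.  84.]
stand_hole 0.82 [ 0.5127 -0.2843  0.0531] [331.  83.]
stand_hole 0.6 [ 0.477  -0.6147  0.0524] [573. 219.]
tool_stand 0.98 [ 4.827e-01 -6.178e-01  6.000e-04] [551. 202.]
tool_stand 0.56 [ 0.5154 -0.2855  0.0007] [332.  82.]
```

View pics/w1.png

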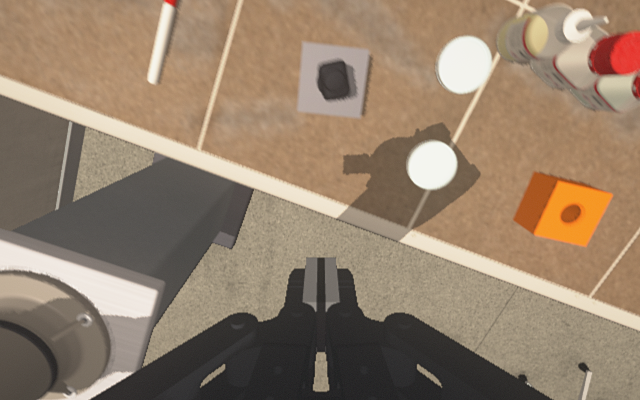

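The wrist view shows the grey stand at (335,80) with the black driver handle in it. The orange stand is at (570,210), and two petri dishes are at (432,165) and (465,65). I'll check the choice in a rectified crop to get the handle's angle, then go on to the riser.

```bash
cat >> h.py <<'E'
def rect(c,x0,y0,z,half=.06,N=500):
    """metric view at height z; image right=+x world, up=+y"""
    P=[(x0-half,y0+half),(x0+half,y0+half),(x0+half,y0-half),(x0-half,y0-half)]
    src=np.float32([px([a,b,z],c) for a,b in P]);dst=np.float32([[0,0],[N,0],[N,N],[0,N]])
    return cv2.warpPerspective(c["img"],cv2.getPerspectiveTransform(src,dst),(N,N),flags=cv2.INTER_CUBIC)
E
python3 - <<'E'
from h import *
c=wristcam();im=rect(c,.514,-.284,.104);cv2.imwrite("pics/drv1.png",im)
m=(im.max(2)<60).astype(np.uint8);n,L,S,C=cv2.connectedComponentsWithStats(m)
for i in range(1,n):
    if S[i,4]>1500: 
        p=np.argwhere(L==i)[:,::-1].astype(np.float32);(cx,cy),wh,a=cv2.minAreaRect(p);print(.514+(cx-250)*.12/500,-.284-(cy-250)*.12/500,np.array(wh)*.24,a)
E
python3 -m crank '{"fingers":[0,0,0,0,0,0,0,0,0,0,0,0],"slide":[[3,40,5],[3,40,5],[3,40,0],[3,40,0],[3,40,0],[3,40,0],[3,40,0],[3,40,0],[3,40,0],[3,40,0],[3,40,0],[3,40,0]],"delta_rot":[[0,0,0],[0,0,0],[0,0,0],[0,0,0],[0,0,0],[0,0,0],[0,0,0],[0,0,0],[0,0,0],[0,0,0],[0,0,0],[0,0,0]]}'
python3 - <<'E'
from h import *
c=wristcam();cv2.imwrite("pics/w2.png",c["img"])
for l in ("cam_slot","riser","riser_face","section_face","section_front","section"):
    for d in arm.mark_of(c,l)[:2]:
        X=w(d["position"],c);print(l,round(d["conf"],2),X.round(4),px(X,c).round())
E
```

```text
0.56692 -0.24139999999999998 [34.8  13.68] 90.0
0.5140181420898438 -0.28579531982421874 [25.86271362 32.33431641] 57.094757080078125
time: 3.43
eef_pos: [0.465, 0.1724, 0.3115]
tcp_rot: [3.087, 0.582, 0.001]
force: [1.1, 0.0, 0.4]
gripper_width: 0.007
grip_force: 0.0
cam_slot 0.75 [0.5823 0.1799 0.0019] [351.  61.]
riser 0.94 [0.5821 0.1823 0.0026] [349.  60.]
riser_face 0.73 [0.5511 0.1902 0.0197] [334.  83.]
section_face 0.98 [0.5398 0.1897 0.0205] [331.  92.]
section_front 0.78 [0.4964 0.2037 0.0214] [307. 123.]
section 0.75 [0.5112 0.2012 0.001 ] [314. 111.]
```

View pics/drv1.png

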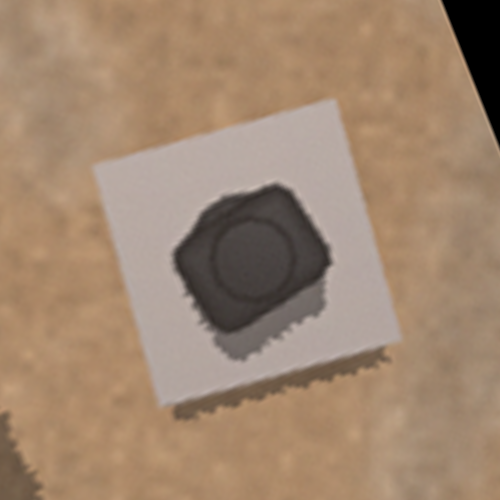

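View pics/w2.png

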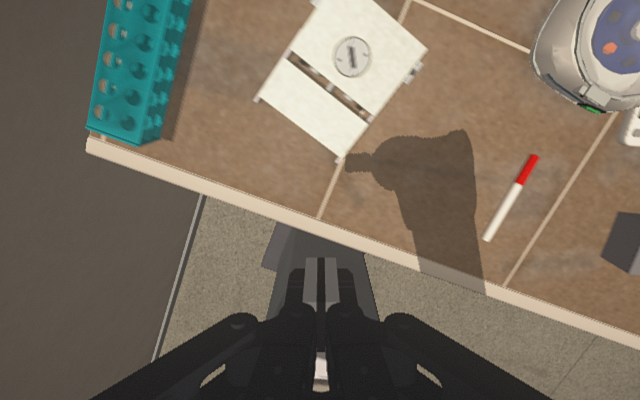

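The crop confirms the choice: a black handle in the grey stand, with its long side at about +33° in world axes. The wrist view shows the board with its disc at (352,57), the joint gap from (290,60) to (365,115), and the section's front edge from (258,100) to (340,160).

```bash
python3 - <<'E'
from h import *
c=wristcam();x0,y0,h,N=.555,.19,.11,800
im=rect(c,x0,y0,.04,h,N);cv2.imwrite("pics/r1.png",im)
m=(im.min(2)>165).astype(np.uint8);m=cv2.morphologyEx(m,cv2.MORPH_OPEN,np.ones((9,9)));n,L,S,C=cv2.connectedComponentsWithStats(m)
k=2*h/N
for i in range(1,n):
    if S[i,4]>8000:
        p=np.argwhere(L==i)[:,::-1].astype(np.float32);(cx,cy),wh,a=cv2.minAreaRect(p);print((x0-h+cx*k).round(4),(y0+h-cy*k).round(4),np.array(wh)*k*1e3,a)
E
```

```text
Traceback (most recent call last):
AttributeError: 'float' object has no attribute 'round'
```

View pics/r1.png

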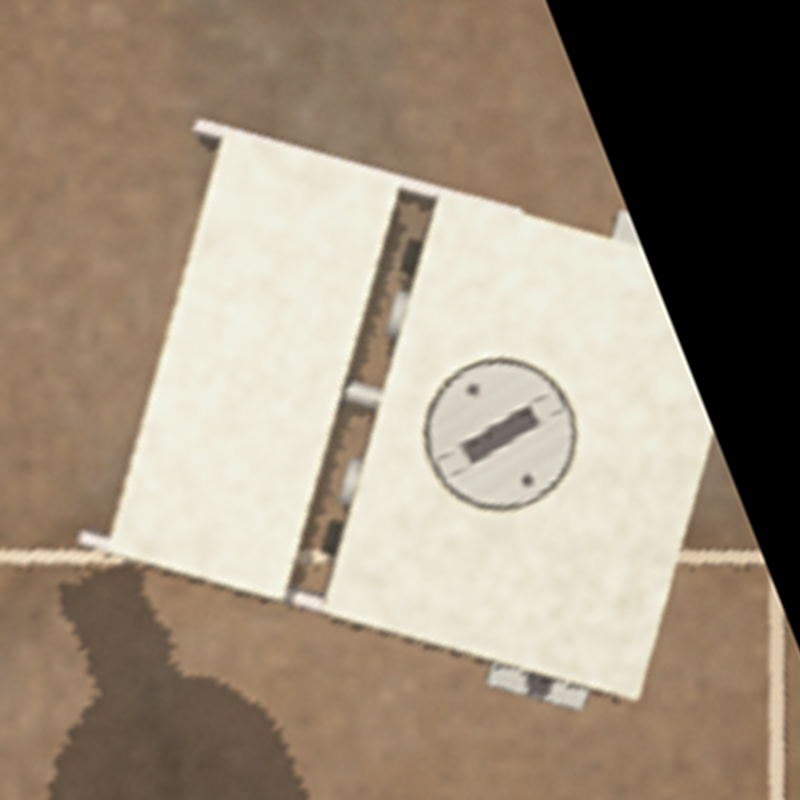

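Rectified view at 0.275 mm/px: disc centre at (501,434), or (0.583,0.181) in the world. The slot lies at about +27°, riser yaw is about -15°, the gap is about 11 mm, and the section front's middle is at (167,341), or (0.491,0.206). The sizes agree with the given ones. Next I lower the shut fingers in front of the section.

```bash
python3 - <<'E'
from h import *
im=cv2.imread("pics/r1.png");x0,y0,h,k=.555,.19,.11,.000275
m=(im.min(2)>165).astype(np.uint8);m=cv2.morphologyEx(m,cv2.MORPH_OPEN,np.ones((9,9)));n,L,S,C=cv2.connectedComponentsWithStats(m)
for i in range(1,n):
    if S[i,4]>8000:
        p=np.argwhere(L==i)[:,::-1].astype(np.float32);(cx,cy),wh,a=cv2.minAreaRect(p);print(x0-h+cx*k,y0+h-cy*k,np.array(wh)*k*1e3,a)
m=np.zeros(im.shape[:2],np.uint8);g=im.max(2);cv2.circle(m,(501,434),60,1,-1);m&=(g<125).astype(np.uint8)
n,L,S,C=cv2.connectedComponentsWithStats(m);i=1+S[1:,4].argmax();p=np.argwhere(L==i)[:,::-1].astype(np.float32);(cx,cy),wh,a=cv2.minAreaRect(p);print("slot",x0-h+cx*k,y0+h-cy*k,np.array(wh)*k*1e3,a)
E
python3 -m crank '{"fingers":[0,0,0,0,0,0,0,0,0,0],"slide":[[-1,21,-25],[-1,20,-25],[0,0,-30],[0,0,-30],[0,0,-30],[0,0,-30],[0,0,-30],[0,0,-30],[0,0,-30],[0,0,-30]],"delta_rot":[[0,0,-0.08],[0,0,-0.08],[0,0,-0.08],[0,0,-0.08],[0,0,-0.08],[0,0,-0.08],[0,0,-0.08],[0,0,-0.08],[0,0,0],[0,0,0]]}'
```

```text
0.5601030090332032 0.18720629272460937 [159.97878265 134.35532532] 15.595809936523438
0.5826375 0.18064999999999998 [37.95  38.225] 90.0
slot 0.5824922706604004 0.18067183685302735 [ 5.56003036 20.75017586] 59.198551177978516
time: 4.67
eef_pos: [0.4631, 0.2117, 0.0202]
tcp_rot: [3.113, -0.417, 0.002]
force: [0.0, 0.1, -0.7]
gripper_width: -0.001
grip_force: 0.0
```

```bash
python3 -m crank '{"fingers":[0,0,0,0],"slide":[[3.9,-1,-4],[3.9,-1,-4],[3.9,-1,0],[1,-0.3,0]],"delta_rot":[[0,0,0],[0,0,0],[0,0,0],[0,0,0]]}'; python3 -m crank '{"fingers":[0,0,0],"slide":[[1.9,-0.5,0],[1.9,-0.5,0],[0,0,0]],"delta_rot":[[0,0,0],[0,0,0],[0,0,0]]}'
```

```text
time: 5.0
eef_pos: [0.4775, 0.2098, 0.0149]
tcp_rot: [-3.113, 0.415, -0.004]
force: [0.7, 0.2, 0.5]
gripper_width: -0.002
grip_force: 0.0
time: 5.25
eef_pos: [0.4799, 0.2091, 0.0144]
tcp_rot: [-3.113, 0.413, -0.003]
force: [-0.5, -0.6, 0.6]
gripper_width: -0.001
grip_force: 0.0
```

```bash
python3 -m crank '{"fingers":[0,0,0],"slide":[[1.9,-0.5,0],[1.9,-0.5,0],[0,0,0]],"delta_rot":[[0,0,0],[0,0,0],[0,0,0]]}';  python3 -m crank '{"fingers":[0,0],"slide":[[1.9,-0.5,0],[0,0,0]],"delta_rot":[[0,0,0],[0,0,0]]}'; python3 -m crank '{"fingers":[0,0],"slide":[[1.9,-0.5,0],[0,0,0]],"delta_rot":[[0,0,0],[0,0,0]]}'
```

```text
time: 5.5
eef_pos: [0.4825, 0.2081, 0.0134]
tcp_rot: [3.114, -0.412, -0.0]
force: [-0.8, 0.3, 1.2]
gripper_width: -0.002
grip_force: 0.7
time: 5.67
eef_pos: [0.4846, 0.2075, 0.0132]
tcp_rot: [3.114, -0.412, -0.0]
force: [-2.6, 1.1, 1.0]
gripper_width: 0.001
grip_force: 1.1
time: 5.83
eef_pos: [0.4866, 0.2071, 0.0132]
tcp_rot: [-3.114, 0.412, 0.0]
force: [-2.3, 1.8, 0.7]
gripper_width: -0.004
grip_force: 1.0
```

```bash
for i in 1 2 3; do python3 -m crank '{"fingers":[0,0],"slide":[[1,-0.3,0],[0,0,0]],"delta_rot":[[0,0,0],[0,0,0]]}' | grep -E "eef|force: \["; done
```

```text
eef_pos: [0.4869, 0.2071, 0.0132]
force: [-4.3, 2.5, 1.8]
eef_pos: [0.487, 0.2071, 0.0132]
force: [-6.2, 2.7, 5.2]
eef_pos: [0.4874, 0.2069, 0.0132]
force: [-8.0, 2.8, 6.4]
```

```bash
python3 - <<'E'
from h import *
c=wristcam();cv2.imwrite("pics/w3raw.png",c["img"]);im=rect(c,.56,.187,.04,.09,600);cv2.imwrite("pics/w3.png",im)
E
```

```text
(no output)
```

View pics/w3.png

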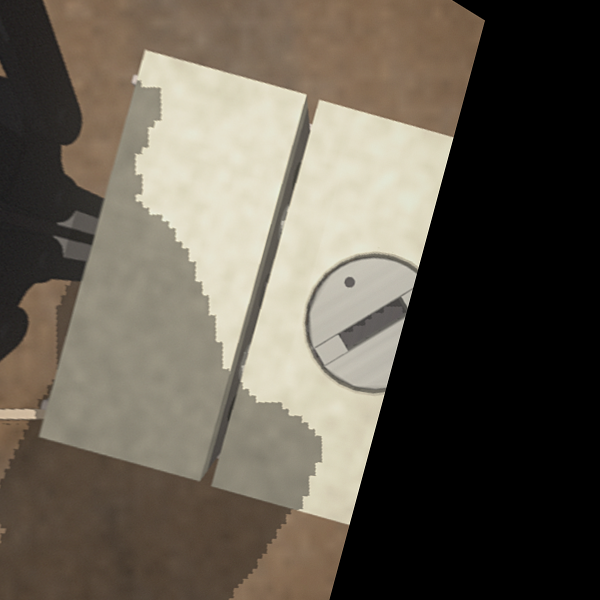

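The gap, seen from (306,95)-(319,100) down to (203,480)-(211,487), is now about 3 to 4 mm. It is past buffer touch, with 8 N felt. I back off and go to the driver, opening the fingers on the way.

```bash
python3 -m crank '{"fingers":[0,0,0,0,60,60,60,60,60,60,60,60],"slide":[[-19,5,0],[0,0,40],[0,0,40],[0,0,40],[-3,-40,10],[-3,-40,10],[-3,-40,10],[-3,-40,10],[-3,-40,10],[-3,-40,10],[-3,-40,10],[-3,-40,10]],"delta_rot":[[0,0,0],[0,0,0],[0,0,0],[0,0,0],[0,0,0.105],[0,0,0.105],[0,0,0.105],[0,0,0.105],[0,0,0.105],[0,0,0.105],[0,0,0.105],[0,0,0.105]]}'
python3 -m crank '{"fingers":[60,60,60,60,60,60,60],"slide":[[0,-37,0],[0,-37,0],[0,-37,0],[0,-37,0],[0,-37,0],[0,-37,0],[0,0,0]],"delta_rot":[[0,0,0],[0,0,0],[0,0,0],[0,0,0],[0,0,0],[0,0,0],[0,0,0]]}'
python3 - <<'E'
from h import *
c=wristcam();cv2.imwrite("pics/w4raw.png",c["img"]);im=rect(c,.514,-.284,.108,.05,500);cv2.imwrite("pics/drv2.png",im)
m=(im.max(2)<65).astype(np.uint8);n,L,S,C=cv2.connectedComponentsWithStats(m)
for i in range(1,n):
    if S[i,4]>1500: 
        p=np.argwhere(L==i)[:,::-1].astype(np.float32);(cx,cy),wh,a=cv2.minAreaRect(p);print(.514+(cx-250)*.0002,-.284-(cy-250)*.0002,np.array(wh)*.2,a)
for l in ("driver_grip","driver","stand_hole"):
    for d in arm.mark_of(c,l)[:1]:
        X=w(d["position"],c);print(l,round(d["conf"],2),X.round(4),px(X,c).round())
print(np.round(arm.read_state()["joint_positions"],2))
E
```

```text
time: 7.38
eef_pos: [0.4497, -0.085, 0.2076]
tcp_rot: [3.038, 0.793, 0.002]
force: [1.3, 0.4, 0.3]
gripper_width: 0.708
grip_force: 0.0
time: 7.97
eef_pos: [0.4478, -0.314, 0.2067]
tcp_rot: [3.041, 0.77, -0.001]
force: [-0.8, -1.3, -0.5]
gripper_width: 0.702
grip_force: 0.0
0.5141230773925781 -0.2849846099853515 [26.2927887  32.06166992] 56.3099365234375
driver_grip 0.57 [ 0.5138 -0.2855  0.0874] [330. 103.]
driver 0.94 [ 0.5124 -0.2863  0.0039] [327. 100.]
stand_hole 0.56 [ 0.4767 -0.6137  0.0488] [596. 295.]
[ 0.78  0.31 -0.37  1.88  0.13  0.97 -0.71]
```

```bash
python3 -m crank '{"fingers":[60,60,60,60,60,60,60,60,60],"slide":[[22,9.5,-10],[22,9.5,-10],[22,9.5,0],[0,0,0],[0,0,-25],[0,0,-25],[0,0,-25],[0,0,0],[0,0,0]],"delta_rot":[[0,0,0.045],[0,0,0.043],[0,0,0],[0,0,0],[0,0,0],[0,0,0],[0,0,0],[0,0,0],[0,0,0]]}'
```

```text
time: 8.92
eef_pos: [0.5149, -0.2747, 0.1113]
tcp_rot: [-3.001, -0.922, 0.003]
force: [0.5, -0.4, 1.6]
gripper_width: 0.702
grip_force: 0.0
```

```bash
python3 -m crank '{"fingers":[60,60,60,60,60,60],"slide":[[-0.8,-10.7,0],[0,0,0],[0,0,-20],[0,0,-20],[0,0,-5],[0,0,0]],"delta_rot":[[0,0,0],[0,0,0],[0,0,0],[0,0,0],[0,0,0],[0,0,0]]}'
```

```text
time: 9.42
eef_pos: [0.5142, -0.2869, 0.0665]
tcp_rot: [-3.003, -0.919, 0.002]
force: [1.0, -1.1, -0.3]
gripper_width: 0.704
grip_force: 0.0
```

```bash
python3 -m crank '{"fingers":[60,20,20,20,20,20,20,20],"slide":[[0,1.2,0],[0,0,0],[0,0,0],[0,0,0],[0,0,0],[0,0,0],[0,0,0],[0,0,0]],"delta_rot":[[0,0,0],[0,0,0],[0,0,0],[0,0,0],[0,0,0],[0,0,0],[0,0,0],[0,0,0]]}' 80
python3 -m crank '{"fingers":[20,20,20,20,20],"slide":[[0,0,20],[0,0,30],[0,0,35],[0,0,35],[0,0,20]],"delta_rot":[[0,0,0],[0,0,0],[0,0,0],[0,0,0],[0,0,0]]}'
python3 - <<'E'
from h import *
c=wristcam();cv2.imwrite("pics/w5.png",c["img"])
for l in ("driver_grip","driver","stand_hole"):
    for d in arm.mark_of(c,l)[:1]:
        X=w(d["position"],c);print(l,round(d["conf"],2),X.round(4),px(X,c).round())
E
```

```text
time: 10.08
eef_pos: [0.5156, -0.2857, 0.0679]
tcp_rot: [3.002, 0.92, 0.002]
force: [-1.0, 0.8, 6.3]
gripper_width: 0.293
grip_force: 78.6
time: 10.5
eef_pos: [0.5161, -0.2858, 0.2107]
tcp_rot: [3.001, 0.92, 0.005]
force: [0.5, 0.5, -0.5]
gripper_width: 0.295
grip_force: 78.6
driver 0.57 [ 0.5149 -0.2867  0.1458] [322. 225.]
stand_hole 0.92 [ 0.481  -0.6162  0.0483] [550. 370.]
```

View pics/w5.png

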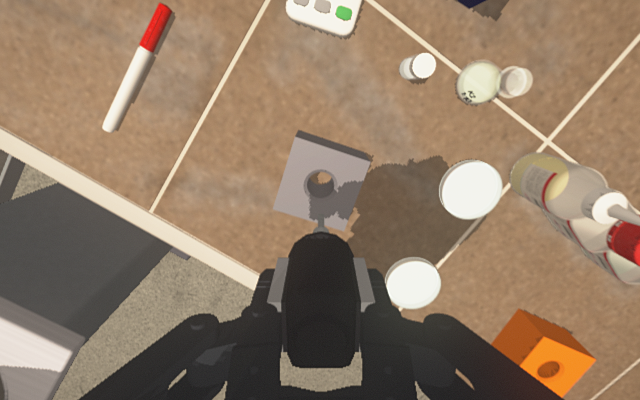

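Driver held upright between the pads, with the blade tip at about (322,225). The stand hole is at (320,183). I record the hole for the return and go to the slot.

```bash
python3 - <<'E'
from h import *
s=arm.read_state();c=wristcam();print("hole",ray(320,183,c,.05).round(4),"tip px ray at z",ray(322,225,c,s["eef_pos"][2]-.064).round(4),s["eef_pos"])
E
python3 -m crank '{"fingers":[20,20,20,20,20,20,20,20,20,20,20,20],"slide":[[6,39,0],[6,39,0],[6,39,0],[6,39,0],[6,39,0],[6,39,0],[6,39,0],[6,39,0],[6,39,0],[6,39,0],[5,38,0],[4,38,0]],"delta_rot":[[0,0,0],[0,0,0],[0,0,0],[0,0,0],[0,0,0],[0,0,-0.02],[0,0,-0.02],[0,0,-0.02],[0,0,-0.02],[0,0,-0.02],[0,0,0],[0,0,0]]}'
python3 -m crank '{"fingers":[20,20,20],"slide":[[0,0,-20],[0,0,-20],[0,0,0]],"delta_rot":[[0,0,0],[0,0,0],[0,0,0]]}'
python3 - <<'E'
from h import *
s=arm.read_state();c=wristcam();cv2.imwrite("pics/w6.png",c["img"])
im=rect(c,.583,.181,.04,.03,500);cv2.imwrite("pics/slot6.png",im);print(px([.583,.181,.04],c))
cv2.imwrite("pics/w6c.png",cv2.resize(c["img"][120:300,200:440],None,fx=3.3,fy=3.3,interpolation=cv2.INTER_CUBIC))
E
```

```text
hole [ 0.5149 -0.2836  0.05  ] tip px ray at z [ 0.5137 -0.2861  0.1428] [ 0.51456992 -0.28552156  0.20680679]
time: 11.75
eef_pos: [0.5828, 0.182, 0.2045]
tcp_rot: [3.046, 0.769, -0.005]
force: [1.2, -0.4, -0.7]
gripper_width: 0.294
grip_force: 78.7
time: 12.0
eef_pos: [0.5802, 0.1799, 0.1609]
tcp_rot: [3.044, 0.772, -0.016]
force: [-0.2, -1.1, -2.6]
gripper_width: 0.294
grip_force: 78.7
[322.70130493 191.48695201]
```

View pics/w6c.png

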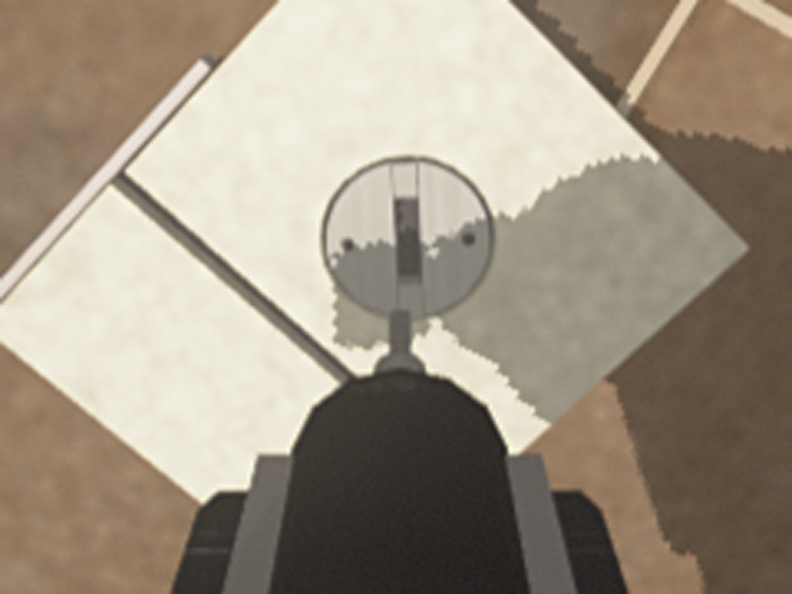

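Crop: the disc's slot runs from (403,190) to (408,285). It is in line with the driver to within about 2°, and the blade's front tip corner is at (399,311). I compute the offsets in tool axes.

```bash
cat >> h.py <<'E'
def slotcalc(c,s,tip,slotA,slotB):
    """tip: px of the blade's front bottom corner; slotA/B: px of far/near slot-mouth ends; prints tool-axis numbers"""
    R=Rn.from_rotvec(s["tcp_rot"]).as_matrix();ax=R[:2,0]/np.linalg.norm(R[:2,0]);ay=R[:2,1]/np.linalg.norm(R[:2,1]);p=np.array(s["eef_pos"])
    t=ray(*tip,c,p[2]-.064)[:2];A=ray(*slotA,c,.04)[:2];B=ray(*slotB,c,.04)[:2];m=(A+B)/2
    print("tool z-axis",R[:,2].round(4),"tool x angle",np.degrees(np.arctan2(ax[1],ax[0])).round(2))
    print("corner-TCP tool x,y mm",((t-p[:2])@ax*1e3).round(2),((t-p[:2])@ay*1e3).round(2))
    print("slot mid",m.round(4),"ang",np.degrees(np.arctan2(*(A-B)[::-1])).round(1),"len",np.linalg.norm(A-B)*1e3)
    tc=t-.009*ax; print("shift needed world mm",((m-tc)*1e3).round(2),"using TCP as tip",((m-p[:2])*1e3).round(2))
E
python3 - <<'E'
from h import *
s=arm.read_state();c=wristcam();f=lambda u,v:(200+u/3.3,120+v/3.3)
slotcalc(c,s,f(399,311),f(404,196),f(408,283));print(np.round(s["eef_pos"],4))
E
```

```text
tool z-axis [-0.0074 -0.0027 -1.    ] tool x angle 28.38
corner-TCP tool x,y mm 5.79 -0.87
slot mid [0.583  0.1796] ang 31.0 len 22.082462877123728
shift needed world mm [4.98 0.84] using TCP as tip [1.73 0.08]
[0.5812 0.1795 0.163 ]
```

```bash
python3 -m crank '{"fingers":[20,20,20,20],"slide":[[4.5,0.8,-15],[0,0,-15],[0,0,-15],[0,0,0]],"delta_rot":[[0,0,0.035],[0,0,0],[0,0,0],[0,0,0]]}'
python3 - <<'E'
from h import *
s=arm.read_state();c=wristcam();np.save("c7.npy",[c,s],allow_pickle=True)
cv2.imwrite("pics/w7c.png",cv2.resize(c["img"][160:260,260:390],None,fx=6,fy=6,interpolation=cv2.INTER_CUBIC));print(np.round(s["eef_pos"],4))
E
```

```text
time: 12.43
eef_pos: [0.5872, 0.1798, 0.1188]
tcp_rot: [3.031, 0.823, -0.006]
force: [-0.9, -0.0, -0.9]
gripper_width: 0.293
grip_force: 78.7
[0.5872 0.1798 0.1188]
```

View pics/w7c.png

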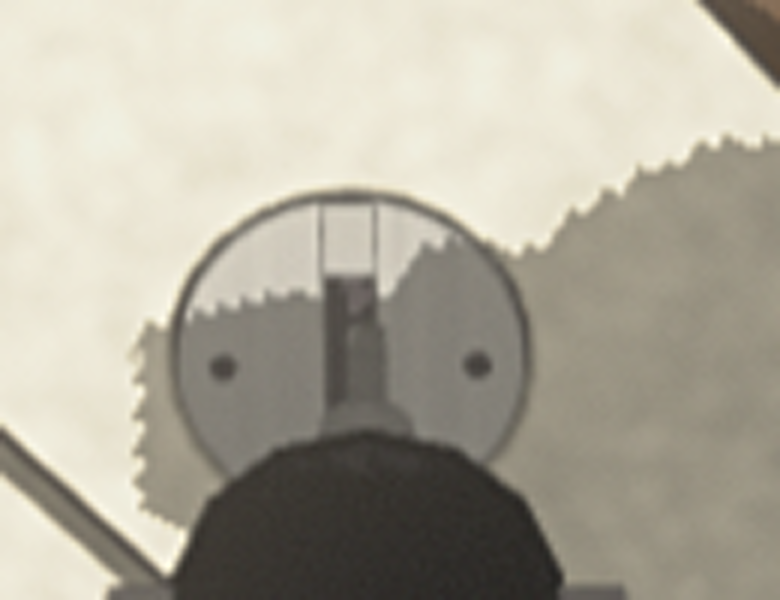

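Crop: slot edges at columns 323 and 377 (centre 350), far end at row 275, disc centre about (351,366). The blade's front corner is at about (364,320), so the blade sits about 1.6 mm to the right. I compute the shift along the slot as well.

```bash
python3 - <<'E'
from h import *
c,s=np.load("c7.npy",allow_pickle=True);f=lambda u,v:(260+u/6,160+v/6)
for v in (312,322): slotcalc(c,s,f(364,v),f(350,275),f(350.5,366+91))
print(ray(*f(350.5,366),c,.04).round(4), "far end-centre", ray(*f(350,275),c,.04)-ray(*f(350.5,366),c,.04))
E
```

```text
tool z-axis [-0.0038 -0.0016 -1.    ] tool x angle 30.36
corner-TCP tool x,y mm 7.57 -0.97
slot mid [0.5819 0.1797] ang 30.4 len 22.373673142067876
shift needed world mm [-3.62 -0.27] using TCP as tip [-5.34 -0.16]
tool z-axis [-0.0038 -0.0016 -1.    ] tool x angle 30.36
corner-TCP tool x,y mm 6.44 -0.97
slot mid [0.5819 0.1797] ang 30.4 len 22.373673142067876
shift needed world mm [-2.65  0.3 ] using TCP as tip [-5.34 -0.16]
[0.582  0.1797 0.04  ] far end-centre [0.00949036 0.00559231 0.        ]
```

```bash
python3 -m crank '{"fingers":[20,20,20,20],"slide":[[-3,0.1,0],[0,0,-5],[0,0,-5],[0,0,0]],"delta_rot":[[0,0,0],[0,0,0],[0,0,0],[0,0,0]]}'
for i in 1 2; do python3 -m crank '{"fingers":[20,20],"slide":[[0,0,-2],[0,0,0]],"delta_rot":[[0,0,0],[0,0,0]]}' | grep -E "eef|force: \["; done
```

```text
time: 12.82
eef_pos: [0.585, 0.1812, 0.1112]
tcp_rot: [3.032, 0.822, -0.001]
force: [0.3, -0.2, -1.6]
gripper_width: 0.295
grip_force: 78.7
eef_pos: [0.5852, 0.1814, 0.1096]
force: [0.4, -0.3, -1.4]
eef_pos: [0.5853, 0.1814, 0.1075]
force: [0.5, -0.4, -0.2]
```

```bash
for i in 1 2; do python3 -m crank '{"fingers":[20,20],"slide":[[0,0,-1.5],[0,0,0]],"delta_rot":[[0,0,0],[0,0,0]]}' | grep -E "eef|force: \["; done
python3 - <<'E'
from h import *
s=arm.read_state();c=wristcam();np.save("c8.npy",[c,s],allow_pickle=True);g=c["img"].max(2)
print(np.round(s["eef_pos"],4),px([.5819,.1797,.04],c).round(1))
print("cols",list(range(306,338)))
for v in range(184,240,3):print(v,*g[v,306:338])
E
```

```text
eef_pos: [0.5852, 0.1814, 0.106]
force: [-0.2, -0.2, -1.3]
eef_pos: [0.5852, 0.1814, 0.1045]
force: [-0.3, 0.4, -1.8]
[0.5852 0.1814 0.1045] [321.9 228.5]
cols [306, 307, 308, 309, 310, 311, 312, 313, 314, 315, 316, 317, 318, 319, 320, 321, 322, 323, 324, 325, 326, 327, 328, 329, 330, 331, 332, 333, 334, 335, 336, 337]
184 239 237 237 236 235 235 236 236 236 237 238 237 238 238 239 239 239 239 239 237 237 237 237 236 236 237 237 237 237 236 236 236
187 237 236 236 234 233 233 232 233 234 233 235 235 237 238 239 239 239 238 237 236 235 234 234 236 237 239 239 239 239 239 239 238
190 235 236 236 234 235 234 235 235 234 236 236 237 238 239 239 237 237 236 234 234 233 234 235 237 238 239 239 239 239 239 238 237
193 235 235 235 236 236 235 236 237 237 238 238 238 239 239 238 237 235 234 233 232 233 235 236 237 237 237 237 237 237 237 237 236
196 237 237 238 238 240 241 243 243 240 241 238 236 236 231 221 217 216 217 228 229 230 234 235 237 237 237 238 238 238 239 239 239
199 238 230 189 172 138 131 122 127 140 144 134 142 143 143 144 142 140 143 144 144 156 160 146 132 121 113 115 139 177
[... 908 characters left out ...]
 129
223 133 133 131 130 131 131 130 131 131 132 129 100 97 98 99 99 99 99 88 79 108 134 134 130 128 130 133 133 135 131 130 130
226 131 131 132 130 129 130 129 131 132 132 130 99 93 97 97 100 98 98 91 84 104 134 133 130 128 129 131 133 133 132 129 129
229 132 130 132 129 128 128 131 126 110 103 104 107 106 109 110 107 108 107 105 105 104 108 123 129 127 129 131 132 133 130 129 129
232 132 132 133 130 130 131 121 94 86 84 82 75 68 67 61 58 61 64 72 80 84 81 92 113 130 131 135 135 133 133 130 128
235 64 62 60 58 59 61 61 63 65 65 66 65 66 67 68 68 65 64 66 63 63 62 60 55 56 55 54 55 53 55 68 96
238 63 65 61 62 61 61 59 63 65 65 65 65 63 63 66 61 64 63 63 63 59 57 58 56 58 55 55 56 57 58 54 53
```

The blade is about 0.6 mm to the left in the slot and about 1.5 mm too far forward, and pose and pixels agree on this. I correct it and descend.

```bash
python3 -m crank '{"fingers":[20,20,20],"slide":[[-1,-1.3,0],[0,0,0],[0,0,0]],"delta_rot":[[0,0,0],[0,0,0],[0,0,0]]}'| grep -E "eef|force: \["
python3 - <<'E'
from h import *
c=wristcam();g=c["img"].max(2)
for v in range(208,230,2):print(v,*g[v,310:332])
E
for i in 1 2; do python3 -m crank '{"fingers":[20,20],"slide":[[0,0,-1.5],[0,0,0]],"delta_rot":[[0,0,0],[0,0,0]]}' | grep -E "eef|force: \["; done
```

```text
eef_pos: [0.5843, 0.18, 0.1047]
force: [0.1, -0.6, -0.7]
208 206 206 206 208 211 171 198 206 206 207 205 206 206 175 199 179 202 148 161 165 164 139
210 205 206 206 206 208 158 115 109 110 126 130 131 120 93 94 117 133 132 130 130 130 131
212 203 204 206 207 208 165 98 79 81 91 106 95 83 78 83 116 131 135 132 128 131 134
214 204 205 205 208 210 169 99 80 98 96 96 95 90 93 86 116 134 133 132 130 131 133
216 207 206 206 210 210 140 88 83 99 100 99 100 98 98 87 113 132 135 132 129 131 132
218 160 171 204 175 139 121 89 84 96 99 98 98 99 98 89 113 131 135 131 130 132 131
220 130 128 131 130 131 125 93 81 99 101 98 97 101 95 88 114 131 133 130 129 129 134
222 130 132 131 131 132 126 94 85 95 101 98 99 99 96 88 113 131 134 131 129 130 131
224 131 130 131 131 133 126 93 83 96 99 97 98 99 94 87 112 130 134 130 129 131 132
226 130 129 132 133 132 126 94 86 95 98 98 98 97 96 90 111 132 134 131 125 129 132
228 129 132 130 131 123 112 105 105 106 107 108 109 107 105 102 103 110 121 130 129 130 132
eef_pos: [0.5842, 0.1801, 0.103]
force: [-0.5, -0.0, -0.8]
eef_pos: [0.5841, 0.1801, 0.1014]
force: [-0.4, 0.2, -0.7]
```

```bash
for i in 1 2 3; do python3 -m crank '{"fingers":[20,20],"slide":[[0,0,-1.2],[0,0,0]],"delta_rot":[[0,0,0],[0,0,0]]}' | grep -E "eef|force: \["; done
```

```text
eef_pos: [0.5842, 0.1801, 0.1002]
force: [-0.4, 1.0, -0.6]
eef_pos: [0.5842, 0.1801, 0.0991]
force: [-0.4, -0.3, -0.5]
eef_pos: [0.5842, 0.1801, 0.0979]
force: [-1.0, 0.2, -0.7]
```

```bash
for i in 1 2 3; do python3 -m crank '{"fingers":[20,20],"slide":[[0,0,-0.8],[0,0,0]],"delta_rot":[[0,0,0],[0,0,0]]}' | grep -E "eef|force: \["; done
```

```text
eef_pos: [0.5843, 0.1802, 0.0973]
force: [-0.2, 0.5, -0.2]
eef_pos: [0.5845, 0.1803, 0.0971]
force: [-1.7, -0.7, 4.4]
eef_pos: [0.5846, 0.1803, 0.097]
force: [-1.5, -1.0, 9.0]
```

Bottomed at 7 mm depth. I ease off 1 mm and turn clockwise in small steps, watching the moment.

```bash
cat > st.py <<'E'
from h import *
s=arm.read_state();R=Rn.from_rotvec(s["tcp_rot"]).as_matrix();print(round(s["time"],2),np.round(s["eef_pos"],4),"ang",np.degrees(np.arctan2(R[1,0],R[0,0])).round(1),"F",np.round(s["force"],1),"T",np.round(s["torque"],3),round(s["gripper_width"],3))
E
python3 st.py
python3 -m crank '{"fingers":[20,20,20,20],"slide":[[0,0,0.8],[0,-0.2,0.3],[0,-0.2,0],[0,0,0]],"delta_rot":[[0,0,0],[0,0,-0.1],[0,0,-0.1],[0,0,0]]}' >/dev/null; python3 st.py
python3 -m crank '{"fingers":[20,20,20],"slide":[[0,-0.2,0],[0,-0.2,0],[0,0,0]],"delta_rot":[[0,0,-0.1],[0,0,-0.1],[0,0,0]]}' >/dev/null; python3 st.py
```

```text
15.17 [0.5846 0.1803 0.097 ] ang 30.3 F [-1.5 -1.   9. ] T [-0.357  0.781 -0.036] 0.291
15.5 [0.5846 0.18   0.0972] ang 18.7 F [0.3 0.5 2.1] T [0.084 0.054 0.033] 0.294
15.75 [0.5847 0.1796 0.0971] ang 7.4 F [-1.   1.1  1.6] T [ 0.036 -0.025  0.077] 0.295
```

```bash
for i in 1 2 3; do python3 -m crank '{"fingers":[20,20],"slide":[[0,-0.2,0],[0,0,0]],"delta_rot":[[0,0,-0.08],[0,0,0]]}' >/dev/null; python3 st.py; done
```

```text
15.92 [0.5847 0.1794 0.0972] ang 3.0 F [ 0.2 -0.4  4.1] T [ 0.034 -0.054  0.033] 0.295
16.08 [0.5847 0.1792 0.0971] ang -1.6 F [0.4 0.9 3.6] T [ 0.139 -0.012  0.057] 0.293
16.25 [0.5847 0.179  0.0971] ang -6.2 F [0.9 0.5 4.3] T [ 0.099 -0.128  0.005] 0.299
```

```bash
for i in 1 2 3; do python3 -m crank '{"fingers":[20,20],"slide":[[-0.1,-0.2,0.1],[0,0,0]],"delta_rot":[[0,0,-0.08],[0,0,0]]}' >/dev/null; python3 st.py; done
```

```text
16.42 [0.5847 0.1788 0.0971] ang -10.7 F [1.7 0.4 3.4] T [ 0.153 -0.262  0.05 ] 0.29
16.58 [0.5845 0.1786 0.0972] ang -15.3 F [0.9 0.7 2.8] T [ 0.271 -0.337  0.051] 0.296
16.75 [0.5844 0.1784 0.0972] ang -19.9 F [1.9 0.8 1.4] T [ 0.288 -0.539  0.031] 0.293
```

```bash
cat > gap.py <<'E'
from h import *
c=wristcam();a=np.radians(-15.2);u=np.array([np.cos(a),np.sin(a)]);v=np.array([-u[1],u[0]]);C=np.array([.582,.1797])
ds=np.arange(-46,-26,.5)*1e-3;g=cv2.GaussianBlur(c["img"].max(2),(3,1),0).astype(np.float32)
for y in (-.05,-.03,-.015,.015,.03,.05):
    P=np.float32([px([*(C+u*d+v*y),.04],c) for d in ds]);I=cv2.remap(g,P[:,0].reshape(1,-1),P[:,1].reshape(1,-1),cv2.INTER_LINEAR)[0];print(y,I.astype(int).tolist())
E
python3 gap.py
```

```text
-0.05 [237, 238, 238, 239, 239, 239, 240, 240, 240, 239, 239, 239, 239, 239, 239, 219, 189, 139, 128, 127, 127, 129, 146, 188, 219, 237, 234, 233, 233, 233, 234, 235, 235, 235, 235, 235, 235, 235, 236, 236]
-0.03 [75, 73, 70, 68, 67, 66, 65, 63, 59, 57, 56, 56, 56, 57, 57, 57, 57, 58, 57, 56, 57, 57, 56, 57, 57, 57, 57, 57, 56, 55, 53, 53, 77, 136, 202, 237, 243, 240, 238, 236]
-0.015 [45, 45, 45, 45, 44, 44, 44, 44, 44, 45, 45, 46, 46, 46, 46, 48, 48, 48, 48, 47, 47, 47, 47, 46, 48, 48, 47, 48, 48, 46, 47, 48, 49, 49, 48, 48, 48, 48, 48, 49]
0.015 [45, 45, 44, 44, 44, 44, 46, 46, 45, 46, 46, 46, 47, 48, 48, 48, 47, 47, 47, 48, 48, 49, 49, 49, 49, 50, 49, 49, 50, 50, 51, 51, 51, 51, 51, 52, 53, 53, 52, 52]
0.03 [56, 58, 63, 68, 69, 74, 79, 85, 89, 93, 97, 99, 100, 101, 103, 103, 104, 105, 106, 106, 106, 105, 105, 106, 106, 106, 106, 106, 106, 106, 106, 106, 106, 106, 107, 107, 108, 107, 107, 107]
0.05 [63, 78, 91, 108, 125, 153, 182, 199, 212, 225, 234, 239, 241, 243, 241, 229, 182, 131, 126, 126, 128, 127, 125, 127, 171, 209, 240, 237, 235, 234, 234, 234, 235, 237, 238, 239, 239, 239, 238, 238]
```

```bash
for i in 1 2 3; do python3 -m crank '{"fingers":[20,20],"slide":[[-0.15,-0.2,0],[0,0,0]],"delta_rot":[[0,0,-0.06],[0,0,0]]}' >/dev/null; python3 st.py; done; python3 gap.py | grep -E "^-?0.05"
```

```text
16.97 [0.5843 0.1782 0.0972] ang -23.3 F [1.7 1.  1.9] T [ 0.37  -0.707  0.09 ] 0.292
17.13 [0.5841 0.1781 0.0972] ang -26.8 F [3.  1.3 1.4] T [ 0.453 -0.845  0.129] 0.295
17.3 [0.584  0.178  0.0972] ang -30.2 F [2.9 1.9 0.6] T [ 0.515 -0.888  0.129] 0.295
-0.05 [238, 238, 238, 239, 240, 240, 240, 240, 240, 240, 239, 239, 239, 240, 242, 232, 204, 150, 133, 128, 130, 133, 149, 190, 222, 237, 235, 234, 234, 235, 235, 235, 236, 236, 236, 235, 236, 236, 236, 236]
0.05 [51, 51, 51, 51, 51, 51, 51, 53, 54, 59, 60, 58, 54, 53, 54, 55, 55, 56, 56, 56, 57, 58, 57, 57, 57, 58, 59, 59, 59, 59, 59, 60, 60, 61, 63, 64, 62, 60, 59, 61]
```

```bash
for i in 1 2 3; do python3 -m crank '{"fingers":[20,20],"slide":[[0,0,0],[0,0,0]],"delta_rot":[[0,0,-0.05],[0,0,0]]}' >/dev/null; python3 st.py; done; python3 gap.py | grep -E "^-?0.05"
```

```text
17.52 [0.5839 0.1778 0.0972] ang -33.1 F [3.9 1.4 0.8] T [ 0.599 -0.874  0.25 ] 0.296
17.68 [0.5837 0.1778 0.0972] ang -36.0 F [2.6 1.8 1.4] T [ 0.48  -0.931  0.212] 0.297
17.85 [0.5836 0.1777 0.0972] ang -38.8 F [2.9 1.2 1.5] T [ 0.515 -0.867  0.273] 0.292
-0.05 [238, 238, 239, 239, 240, 240, 240, 240, 240, 240, 240, 240, 240, 240, 241, 231, 207, 156, 133, 128, 128, 135, 151, 193, 223, 237, 235, 234, 234, 234, 235, 235, 235, 236, 236, 236, 236, 236, 236, 236]
0.05 [46, 46, 54, 67, 89, 107, 123, 127, 126, 125, 123, 121, 121, 123, 123, 126, 126, 127, 127, 123, 117, 109, 101, 101, 101, 101, 101, 102, 102, 103, 103, 104, 104, 104, 105, 101, 96, 90, 79, 70]
```

The gap has stayed at about 3.1 mm while the moment rose from 0.13 to 0.25 N m. It has gone firm at about the angle expected for stops 3 mm proud. I release the twist and lift out.

```bash
python3 -m crank '{"fingers":[20,20,20,20],"slide":[[0,0,0],[0,0,0],[0,0,0],[0,0,0]],"delta_rot":[[0,0,0.07],[0,0,0.07],[0,0,0.06],[0,0,0]]}' >/dev/null; python3 st.py; python3 -m crank '{"fingers":[20,20,20],"slide":[[0,0,3],[0,0,3],[0,0,0]],"delta_rot":[[0,0,0],[0,0,0],[0,0,0]]}' >/dev/null; python3 st.py
```

```text
18.23 [0.5836 0.1779 0.0972] ang -27.2 F [3.2 3.3 1. ] T [ 0.714 -0.846  0.011] 0.296
18.48 [0.5826 0.1771 0.1032] ang -27.5 F [0.7 1.2 1.2] T [0.51  0.073 0.044] 0.293
```

```bash
python3 -m crank '{"fingers":[20,20,20,20,20,20],"slide":[[0,0,5],[0,0,20],[0,0,30],[0,0,30],[0,0,20],[0,0,0]],"delta_rot":[[0,0,0],[0,0,0],[0,0,0],[0,0,0],[0,0,0],[0,0,0]]}' >/dev/null; python3 st.py; python3 gap.py
python3 - <<'E'
from h import *
c=wristcam();x0,y0,h,k=.582,.18,.02,8e-5
im=rect(c,x0,y0,.04,h,500);cv2.imwrite("pics/slot9.png",im)
for th in (45,60,70,80,90,100):
    m=np.zeros((500,500),np.uint8);cv2.circle(m,(250,250),160,1,-1);m&=(im.max(2)<th).astype(np.uint8);n,L,S,C=cv2.connectedComponentsWithStats(m)
    for i in range(1,n):
        if S[i,4]>3000:
            p=np.argwhere(L==i)[:,::-1].astype(np.float32);(cx,cy),wh,a=cv2.minAreaRect(p);print(th,round(x0-h+cx*k,4),round(y0+h-cy*k,4),np.array(wh).round()*k*1e3,a)
E
```

```text
18.98 [0.5854 0.1775 0.213 ] ang -27.6 F [0.6 0.5 0. ] T [-0.021 -0.043 -0.003] 0.295
-0.05 [245, 245, 245, 245, 245, 245, 246, 246, 246, 246, 246, 246, 246, 247, 248, 244, 239, 200, 158, 146, 136, 143, 154, 183, 221, 237, 244, 246, 244, 244, 244, 244, 244, 244, 244, 244, 244, 244, 244, 244]
-0.03 [245, 245, 245, 245, 245, 245, 245, 245, 245, 245, 245, 245, 245, 247, 248, 244, 237, 209, 169, 148, 139, 141, 156, 180, 214, 240, 244, 247, 246, 245, 245, 245, 245, 245, 245, 245, 245, 245, 245, 245]
-0.015 [245, 245, 245, 245, 244, 244, 244, 244, 244, 244, 244, 245, 245, 246, 247, 243, 234, 210, 174, 149, 140, 139, 155, 176, 209, 241, 244, 247, 247, 246, 245, 245, 244, 244, 244, 244, 244, 244, 245, 245]
0.015 [119, 124, 126, 124, 124, 129, 137, 169, 202, 224, 243, 250, 250, 251, 251, 250, 245, 231, 191, 156, 146, 137, 147, 161, 192, 227, 242, 246, 247, 246, 245, 245, 245, 245, 244, 244, 243, 243, 243, 243]
0.03 [247, 245, 245, 245, 245, 245, 245, 245, 245, 245, 245, 245, 245, 246, 248, 248, 246, 236, 200, 165, 152, 140, 148, 161, 191, 224, 242, 246, 247, 246, 245, 245, 245, 245, 245, 245, 245, 246, 246, 245]
0.05 [245, 245, 246, 246, 245, 245, 245, 244, 244, 244, 244, 244, 244, 245, 247, 247, 246, 239, 203, 165, 150, 136, 139, 147, 174, 212, 236, 243, 247, 246, 244, 244, 244, 244, 245, 245, 245, 246, 245, 245]
```

```bash
python3 - <<'E'
import cv2,numpy as np
im=cv2.imread("pics/slot9.png");g=im.max(2)
x0,y0,h,k=.582,.18,.02,8e-5
print(g[100:400:25,100:400:25])
for th in (110,120,130,140,150,165):
    m=np.zeros((500,500),np.uint8);cv2.circle(m,(250,250),170,1,-1);m&=(g<th).astype(np.uint8);n,L,S,C=cv2.connectedComponentsWithStats(m)
    for i in range(1,n):
        if S[i,4]>2500:
            p=np.argwhere(L==i)[:,::-1].astype(np.float32);(cx,cy),wh,a=cv2.minAreaRect(p);print(th,round(x0-h+cx*k,4),round(y0+h-cy*k,4),np.array(wh).round()*k*1e3,a)
E
```

```text
[[228 226 227 229 230 231 229 229 231 226 233 231]
 [229 227 228 228 228 229 231 231 231 230 229 230]
 [205 236 231 229 229 229 229 228 230 232 231 232]
 [231 212 162 198 248 232 230 230 229 230 229 231]
 [231 178 118 100 108 163 207 250 233 231 230 231]
 [211 135 114 130 123 122  99 111 173 209 249 233]
 [235 238 170 129 123 127 130 126 122  98 111 174]
 [230 230 233 240 238 169 127 123 126 125 128 130]
 [233 233 231 229 229 234 240 234 159 125 120 171]
 [229 230 231 233 233 231 229 230 233 240 231 193]
 [229 229 229 229 230 233 233 232 231 228 229 233]
 [233 232 230 230 230 230 229 230 232 233 232 230]]
110 0.5834 0.1813 [18.32  1.76] 19.038036346435547
120 0.5825 0.1809 [20.4   4.88] 14.03624439239502
130 0.5823 0.1803 [20.4   5.28] 18.96058464050293
140 0.5823 0.1803 [20.8   5.52] 19.119726181030273
150 0.5823 0.1803 [21.12  5.76] 19.106351852416992
165 0.5823 0.1803 [21.6  6. ] 19.119728088378906
```

The slot now lies at -19.1°, so the disc turned 0.87 rad and the joint is at about 0.77. The gap is even at 3.1 to 3.2 mm on both sides, so the section bears on both stops. I return the driver to the pose where it was lifted out.

```bash
python3 -m crank '{"fingers":[20,20,20,20,20,20,20,20,20,20,20,20],"slide":[[-5.8,-38,0],[-5.8,-38,0],[-5.8,-38,0],[-5.8,-38,0],[-5.8,-38,0],[-5.8,-38,0],[-5.8,-38,0],[-5.8,-38,0],[-5.8,-38,0],[-5.8,-38,0],[-5.8,-38,0],[-5.8,-38,0]],"delta_rot":[[0,0,0.09],[0,0,0.09],[0,0,0.09],[0,0,0.09],[0,0,0.09],[0,0,0.09],[0,0,0.09],[0,0,0.09],[0,0,0.09],[0,0,0.09],[0,0,0.09],[0,0,0.085]]}' >/dev/null
python3 -m crank '{"fingers":[20,20,20],"slide":[[0,0,0],[0,0,0],[0,0,0]],"delta_rot":[[0,0,0],[0,0,0],[0,0,0]]}' >/dev/null; python3 st.py
```

```text
20.33 [ 0.5127 -0.2779  0.2064] ang 34.0 F [ 1.3  1.2 -0.6] T [ 0.031 -0.022 -0.025] 0.296
```

```bash
python3 -m crank '{"fingers":[20,20,20,20,20],"slide":[[2.5,-7.8,0],[0,0,-20],[0,0,-30],[0,0,-25],[0,0,0]],"delta_rot":[[0,0,0],[0,0,0],[0,0,0],[0,0,0],[0,0,0]]}' >/dev/null; python3 st.py
python3 - <<'E'
from h import *
c=wristcam()
for l in ("stand_hole","driver"):
    for d in arm.mark_of(c,l)[:2]: print(l,round(d["conf"],2),w(d["position"],c).round(4))
E
```

```text
20.75 [ 0.5136 -0.2836  0.1281] ang 34.2 F [-1.2  0.3 -1.4] T [0.071 0.081 0.001] 0.291
stand_hole 0.84 [ 0.5136 -0.2859  0.0515]
driver 0.78 [ 0.5091 -0.2848  0.0623]
```

```bash
python3 -m crank '{"fingers":[20,20,20],"slide":[[2.2,-1.6,0],[0,0,-8],[0,0,0]],"delta_rot":[[0,0,0],[0,0,0],[0,0,0]]}' >/dev/null; python3 st.py;  python3 -m crank '{"fingers":[20,20,20,20],"slide":[[0,0,-8],[0,0,-8],[0,0,-8],[0,0,0]],"delta_rot":[[0,0,0],[0,0,0],[0,0,0],[0,0,0]]}' >/dev/null; python3 st.py
```

```text
21.15 [ 0.5189 -0.288   0.1252] ang 34.1 F [ 0.1  0.3 -1.5] T [ 0.003  0.01  -0.   ] 0.293
21.48 [ 0.5172 -0.2873  0.0989] ang 34.1 F [ 0.6 -0.1 -0.7] T [-0.037  0.055  0.013] 0.294
```

```bash
python3 -m crank '{"fingers":[20,20,20,20,20],"slide":[[-1.5,1.5,0],[0,0,-9],[0,0,-9],[0,0,-9],[0,0,0]],"delta_rot":[[0,0,0],[0,0,0],[0,0,0],[0,0,0],[0,0,0]]}' >/dev/null; python3 st.py; for i in 1 2 3; do python3 -m crank '{"fingers":[20,20],"slide":[[0,0,-1.2],[0,0,0]],"delta_rot":[[0,0,0],[0,0,0]]}' >/dev/null; python3 st.py; done
```

```text
21.9 [ 0.5157 -0.2857  0.0717] ang 34.1 F [-0.6 -0.2 -0.3] T [-0.033 -0.02   0.033] 0.294
22.07 [ 0.5171 -0.2863  0.0726] ang 34.1 F [-0.6  0.1 -1. ] T [ 0.005 -0.041  0.033] 0.295
22.23 [ 0.5173 -0.2864  0.0719] ang 34.1 F [-0.  -0.2 -0.1] T [ 0.015 -0.028 -0.026] 0.292
22.4 [ 0.5172 -0.2864  0.0705] ang 34.1 F [-0.3  0.3 -1.4] T [ 0.02   0.001 -0.026] 0.295
```

```bash
python3 -m crank '{"fingers":[20,20],"slide":[[-1.3,0.6,-1],[0,0,0]],"delta_rot":[[0,0,0],[0,0,0]]}' >/dev/null; python3 st.py; for i in 1 2 3; do python3 -m crank '{"fingers":[20,20],"slide":[[0,0,-1],[0,0,0]],"delta_rot":[[0,0,0],[0,0,0]]}' >/dev/null; python3 st.py; done
```

```text
22.57 [ 0.5155 -0.2856  0.0694] ang 34.1 F [-0.3 -0.6 -1.3] T [0.064 0.017 0.031] 0.292
22.73 [ 0.5157 -0.2857  0.0684] ang 34.1 F [-0.8 -1.4 -1.3] T [ 0.004  0.029 -0.018] 0.296
22.9 [ 0.5159 -0.2858  0.0679] ang 34.1 F [-2.2  0.5  3.6] T [0.194 0.379 0.019] 0.297
23.07 [ 0.516  -0.2858  0.0679] ang 34.1 F [-3.7  2.1 11.7] T [ 0.507  1.109 -0.023] 0.29
```

Seated on its collar at the same height as before. I ease off, open, and rise.

```bash
python3 -m crank '{"fingers":[20,30,34,45,60,60,60,60],"slide":[[0,0,1.3],[0,0,0],[0,0,0],[0,0,0],[0,0,0],[0,0,0],[0,0,0],[0,0,0]],"delta_rot":[[0,0,0],[0,0,0],[0,0,0],[0,0,0],[0,0,0],[0,0,0],[0,0,0],[0,0,0]]}' >/dev/null; python3 st.py; python3 -m crank '{"fingers":[60,60,60,60,60,60,60,60,60,60],"slide":[[0,0,15],[0,0,25],[0,0,30],[0,0,30],[0,0,30],[-15,-10,10],[-20,-10,0],[-20,-10,0],[0,0,0],[0,0,0]],"delta_rot":[[0,0,0],[0,0,0],[0,0,0],[0,0,0],[0,0,0],[0,0,0],[0,0,0],[0,0,0],[0,0,0],[0,0,0]]}' >/dev/null; python3 st.py
python3 - <<'E'
from h import *
c=wristcam()
for l in ("driver_grip","driver","stand_hole"):
    for d in arm.mark_of(c,l)[:2]: print(l,round(d["conf"],2),w(d["position"],c).round(4))
im=rect(c,.514,-.284,.108,.05,500)
m=(im.max(2)<65).astype(np.uint8);n,L,S,C=cv2.connectedComponentsWithStats(m)
for i in range(1,n):
    if S[i,4]>1500:
        p=np.argwhere(L==i)[:,::-1].astype(np.float32);(cx,cy),wh,a=cv2.minAreaRect(p);print(.514+(cx-250)*.0002,-.284-(cy-250)*.0002,np.array(wh)*.2,a)
t=arm.snapshot("top")
for l in ("driver_grip","driver","stand_hole","section_face","riser_face"):
    for d in arm.mark_of(t,l)[:2]: print("top",l,round(d["conf"],2),w(d["position"],t).round(4))
E
```

```text
23.73 [ 0.5158 -0.2857  0.0677] ang 34.1 F [-0.1 -0.2 -0.6] T [-0.011 -0.003  0.046] 0.702
24.57 [ 0.4597 -0.3167  0.2079] ang 33.9 F [0.5 0.2 0.3] T [ 0.025 -0.016 -0.031] 0.704
driver_grip 0.56 [ 0.5112 -0.2848  0.0878]
driver 0.59 [ 0.5139 -0.2886  0.0015]
stand_hole 0.75 [ 0.4782 -0.6149  0.0504]
stand_hole 0.47 [ 0.591  -0.4217 -0.0019]
0.5149076843261718 -0.2846615356445312 [26.2927887  32.72731018] 56.30992889404297
top driver_grip 0.37 [ 0.5177 -0.2845  0.0855]
top driver 0.5 [ 0.5145 -0.2888  0.0066]
top stand_hole 0.78 [ 0.4838 -0.6145  0.052 ]
top stand_hole 0.56 [ 0.5109 -0.2868  0.0506]
top section_face 0.62 [0.5462 0.1835 0.0235]
top riser_face 0.73 [0.5527 0.1864 0.0204]
```

```bash
python3 -c "
from bench import arm
print(arm.finish_job())"
```

```text
the job is handed in; nothing more can be done
None
```

The job is handed in: the section was pushed to the buffers, the cam disc turned about 0.87 rad until it went firm with an even gap of about 3.1 mm, and the driver is back upright in its grey stand. The moment peaked at 0.27 N m, briefly above the 0.25 limit you gave for strain. The stop pads weren't visible, so tightness rests on the torque and the unchanged gap, and the hand-in call returned no verdict.

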